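Dock a battery pack in its charging bay under the drop catch

ROBOT

A 7-joint arm with a two-finger parallel gripper is mounted at the origin on the work surface. World frame = base frame: x ahead of the robot, y to its left, z up, the work surface at z = 0. Lengths are in m, angles in rad, forces in N, time in s.
With the tool pointing down it reaches from about 0.425 to 0.925 m from the base axis. Payload 6.8 kg.
Tool frame: the origin (TCP) lies at the very end of the fingers, on their centre line; the grasp point (between the pads) lies 19 mm behind it; z points along the fingers, y is the line along which they close (so a half turn about z gives the same grasp; the last joint's range is limited). The gripper opens to 85 mm and grips with 20 to 120 N. Pads are 22 mm wide; open, the fingers measure 114 mm over their backs; the gripper's body (76 mm by 85 mm) begins 54 mm behind the grasp point. The pads swing forward as they close: fully open they stand 13 mm farther back than shut.
Start: joints at [1.107, 0.477, 0.022, 1.555, -0.011, 1.109, -0.083], TCP at [0.235, -0.633, 0.231] pointing down, gripper open.
Joint ranges: [-2.96, 2.96], [-0.34, 2.1], [-1.41, 1.46], [0.24, 2.44], [-1.37, 4.51], [0.17, 1.92], [-2.96, 2.96]. Speed limits (rad/s): [2.39, 2.39, 3.14, 3.14, 3.14, 3.14, 3.14].

INTERFACE

Orientations are given as a unit quaternion [w, x, y, z].
In Python, from station import get_obs, read_camera, hand_in gives the robot as it stands.
- The arm moves only by the tool arm_command, never from a script. Its argument "commands" is one flat list of numbers, 7 for each row, row after row: the shift along the tool's x, y, z in m, then the turn, a rotation vector about the tool's x, y, z in degrees, then the opening, from 0 (shut) to 1 (fully open). In form: [tx, ty, tz, rx, ry, rz, fingers, tx, ty, tz, rx, ry, rz, fingers, ...]. A call has 1 to 8 rows; each row is the pose to reach, as a shift and turn from the pose commanded when the call began, along the tool's axes at that moment; what a row does not reach only later rows make up. A row lasts 1/10 s, in which the tool goes at most 50 mm and 8.59 degrees, less where a joint would pass 70% of its speed; a pose out of reach is approached as far as the arm can. A call with a gripper value outside its range is refused whole. The fingers move at their own pace and stop on an object; "force" is the grip in N (left out, the last holds). Time passes only in rows, so rows that repeat a pose let the fingers close. It gives the time, the measured TCP pose, the force, the opening and the grip force at its end, in the units of the state.
- get_obs(): the state, without advancing time (a new reading comes with each control period).
- read_camera(name): name is "scene" or "top"; returns a dict with "img" (420x560x3 uint8, red, green, blue), "camera_matrix" (3x3 intrinsics, pixels), "pose" (4x4, takes a point from camera to world coordinates). Camera axes: x right, y down, z forward; pixel columns grow to the right and rows downward; lengths in m; the calibration is good to about 2 mm. A picture is of the moment at which its call begins. There is no depth.
- hand_in(): hands the job in; it is judged then, once.
The state is a dict: "t": time; "q": joint angles; "joint_vel": joint speeds; "joint_torque": joint torques, N m; "eef_pos": TCP position; "tool_rot": TCP orientation; "contact_force": force on the tool from outside, world axes, zero at the start; "torque": the same for the moment, N m; "gripper_width": opening from 0.0 (shut) to 1.0 (fully open); "grasp_force": force on a finger pad.
Only numpy, scipy, OpenCV 4.12 (cv2) and the standard library are available. Lean on these libraries where they do the work, as an engineer would, in place of code of your own. Each camera call takes 0.05 s, during which the arm holds its last target. There are 200 camera calls.

TASK

Put the robot kit's battery pack into the charging bay: slide it in nose first so that its own front edge lifts the hinged catch, and press it against the sprung contact until the catch drops behind it. Push gently (never ram it against the end), touch the bay only with the pack, and let go with the pack held in by the catch. Leave the wheel, the mug and the model car where they are.

Things in the scene. Friction and masses are not known exactly. Their poses are not given: they have to be found in the camera images.
- pack_grip (a point): Middle of the 12 (x) x 32 (y) mm grip rib of the loose white battery pack (0.28-0.56 kg); pinch it along x. Block 100 x 80 x 24 mm (x, y, z), rib 42 mm high on top. This point is 44 mm above the pack's underside, 58 mm behind its nose (front) face, 42 mm before its rear face, on its middle line. +x to the nose (brass strip), z up. The rib stands 66 mm high in all.
- bay: Charging bay fixed on the desk. Origin under the floor plate, on the channel's middle line; +x is the way in, z up. Floor top 4 mm above the desk, x -125 to +118 mm. Walls 26 mm high, 83 mm apart. A carriage with catch and end block sits on it, clamped up to 15 mm either way of its nominal place along x, not measured. Over 20 N between pack and bay does damage.
- bay_mouth (a point): Middle of the bay's open mouth, on the floor's top, at x = -128 mm of the bay; axes as the bay. Flared walls narrow the way from about 95 mm here to 83 mm at 22 mm further in. The nose first meets the catch about 35 mm in (give or take the carriage's 15 mm), but the catch's pivot pin (10 mm thick) can stand 6 mm before the mouth: let the pack down farther out.
- bay_home (a point): Nominal place of pack_grip when latched: x = -8 mm of the bay, 48 mm above the desk; truly up to 15 mm nearer or farther in x. The sprung contact plate (0.35 N/mm, damped) meets the nose 10 mm before the latched place; the catch drops 3.5 mm beyond it (5 N on the spring, plus floor friction, less if you bear the pack's weight); the plate hits its hard stop 5 mm beyond. 
- bay_roof (a point): Middle of the roof's near edge, underside: 32.5 mm above the desk, x = +38 mm of the bay, nominal (moves with the carriage, not measured). The roof, 4 mm thick, runs 36 mm inward over the pack's nose to the end block, which is 46 mm high. A latched pack has 12 mm of its nose beneath it.
- catch (a joint): Angle of the steel gravity catch, rad. A 65 mm arm over y +24 to +38 mm of the bay, sloping down and inward from a pivot 40 mm high at x = -114 mm (nominal), in a bracket out to y +64 mm, 46 mm high. 0 = fully down, tip 12 mm above the desk (before the pack comes, and again behind the latched pack); grows as the tip rises; 0.26 while the tip rides on the pack's top.
- wheel: Loose model wheel lying flat, black tyre, 56 mm across, 22 mm high; bystander. Origin at the centre of its underside.
- mug: White mug, 80 mm across, 90 mm high, handle at its +y; bystander. Origin at the centre of its underside.
- chassis: Small white model car on four black wheels, 96 by 76 mm, 54 mm high; bystander. Origin on the desk below its middle.
Things that resemble listed ones, but are neither listed nor needed, are in the scene too. What is shaped like the part that bears pack_grip but green or red is not meant.

How it is judged:
On the way:
1. the pack, sliding into the channel, holds the catch up (value of joint catch above 0.18 rad and x of pack_grip in the frame of bay above -0.15 m and y of pack_grip in the frame of bay between -0.006 and 0.006 m and z of pack_grip in the frame of bay below 0.056 m and contact force between pack and bay above 0.1 N), for 0.2 s.
At the end, for the whole second after the job is handed in: The pack lies flat in the channel (within 6 mm sideways, 0.06 rad of level), at its latched depth (rib no more than 31 mm short of the bay's origin), at rest, and the catch is down behind it (below 0.06 rad) (value of joint catch below 0.06 rad and x of pack_grip in the frame of bay above -0.031 m and y of pack_grip in the frame of bay between -0.006 and 0.006 m and z of pack_grip in the frame of bay below 0.053 m and angle between pack_grip's own z axis and vertical below 0.06 rad and linear speed of pack below 0.01 m/s); the robot touches nothing.
It fails at once if the pack is pressed against the bay with more than 20 N (contact force between pack and bay above 20 N).
It fails at once if the robot touches the bay or its catch (contact force between any of the fingers, the arm and bay above 1 N).
It fails at once if the wheel is moved by more than 20 mm (distance of wheel from where it was at the start of the episode above 0.02 m).
It fails at once if the mug is moved by more than 20 mm (distance of mug from where it was at the start of the episode above 0.02 m).
It fails at once if the model car is moved by more than 20 mm (distance of chassis from where it was at the start of the episode above 0.02 m).
It also fails if it takes over 70 s, if anything falls off the work surface, if the arm or the gripper's body presses on something with over 40 N, if the wrist force passes 120 N, or if a joint passes its speed limit or range.

## Working session

There is one attempt and no reset: what is moved stays moved. The work goes in short steps, Python scripts to look and compute and a tool call to move; the robot and the scene stay as the last step left them, time stands still between calls to the robot, and variables do not carry over. Pictures are saved under pics/ and viewed, at most 10 in all, crops included, and the job is handed in when it is done.

Besides the shell and the picture viewer there is one more tool, called after "Request:" by a JSON object that holds its "api" and its "payload", one argument or row to a line. arm_command: Moves the arm, as the interface text tells. Its arguments: {"type":"object","properties":{"commands":{"type":"array","items":{"type":"number"}},"force":{"type":"number"}},"required":["commands"]}

```bash
mkdir -p pics; cat > h.py <<'E'
import numpy as np, cv2
from station import get_obs, read_camera, hand_in
def save(c,name,box=None,s=1):
    im=c["img"][:,:,::-1]
    if box: im=im[box[1]:box[3],box[0]:box[2]]
    cv2.imwrite("pics/"+name,cv2.resize(im,None,fx=s,fy=s,interpolation=cv2.INTER_CUBIC))
def ray(c,px,z):
    K=np.array(c["camera_matrix"]);P=np.array(c["pose"])
    px=np.atleast_2d(px).astype(float)
    d=np.c_[px,np.ones(len(px))]@np.linalg.inv(K).T@P[:3,:3].T
    o=P[:3,3]; return o+d*((z-o[2])/d[:,2])[:,None]
def proj(c,pts):
    K=np.array(c["camera_matrix"]);P=np.linalg.inv(np.array(c["pose"]))
    q=np.atleast_2d(pts)@P[:3,:3].T+P[:3,3]; q=q@K.T; return q[:,:2]/q[:,2:]
E
python3 - <<'E'
from h import *
for n in("top","scene"):
    c=read_camera(n); save(c,n+"0.png",s=1.42); np.save(n+"0.npy",c,allow_pickle=True); print(n,np.round(c["pose"],3).tolist(),np.round(c["camera_matrix"],1).tolist())
o=get_obs(); print(o["eef_pos"],o["tool_rot"],o["contact_force"])
E
```

```text
top [[0.006, -0.989, 0.149, 0.354], [-1.0, -0.009, -0.018, -0.027], [0.019, -0.149, -0.989, 1.129], [0.0, 0.0, 0.0, 1.0]] [[386.6, 0.0, 281.9], [0.0, 386.6, 209.1], [0.0, 0.0, 1.0]]
scene [[0.415, 0.521, -0.746, 1.222], [0.91, -0.254, 0.328, -0.327], [-0.019, -0.815, -0.579, 0.61], [0.0, 0.0, 0.0, 1.0]] [[406.8, 0.0, 287.0], [0.0, 406.8, 207.2], [0.0, 0.0, 1.0]]
[ 0.23492073 -0.63224747  0.23045373] [-7.73496950e-04  9.84215628e-01  1.76971632e-01 -2.00602814e-04] [ 0.4271329  -0.252823    0.15740587]
```

View pics/top0.png

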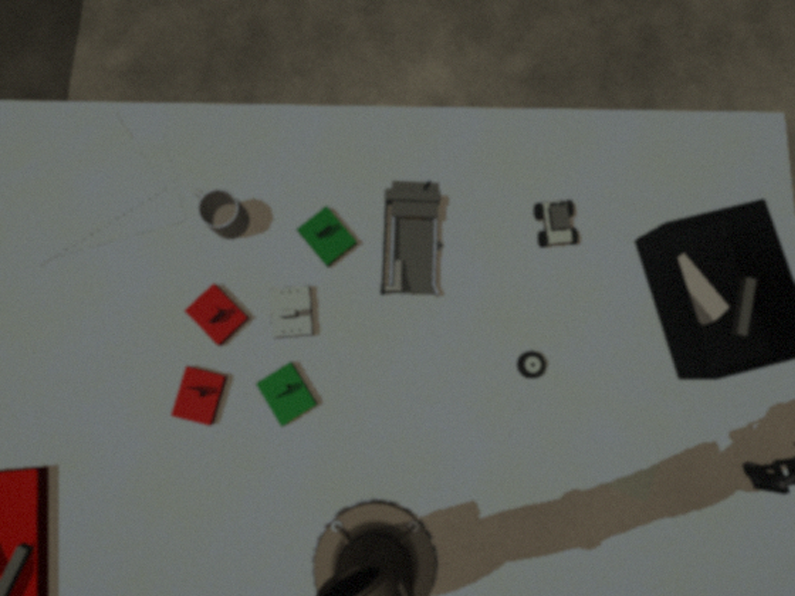

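View pics/scene0.png

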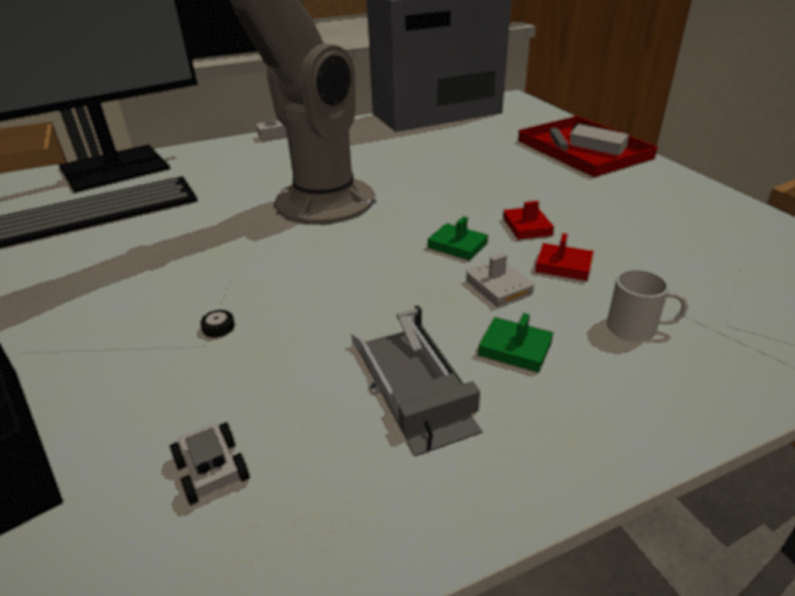

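```bash
python3 - <<'E'
from h import *
t=np.load("top0.npy",allow_pickle=True).item(); s=np.load("scene0.npy",allow_pickle=True).item()
a=cv2.resize(t["img"][115:245,180:330,::-1],(600,520),interpolation=cv2.INTER_CUBIC)
cv2.imwrite("pics/topcrop.png",a)
b=cv2.resize(s["img"][160:330,230:400,::-1],(600,600),interpolation=cv2.INTER_CUBIC)
cv2.imwrite("pics/scenecrop.png",b)
im=t["img"].astype(int); print(im[225,200],im[215,225],im[190,260],im[170,294])
E
```

```text
[108 110 105] [106 110 105] [109 115 110] [60 59 51]
```

View pics/topcrop.png

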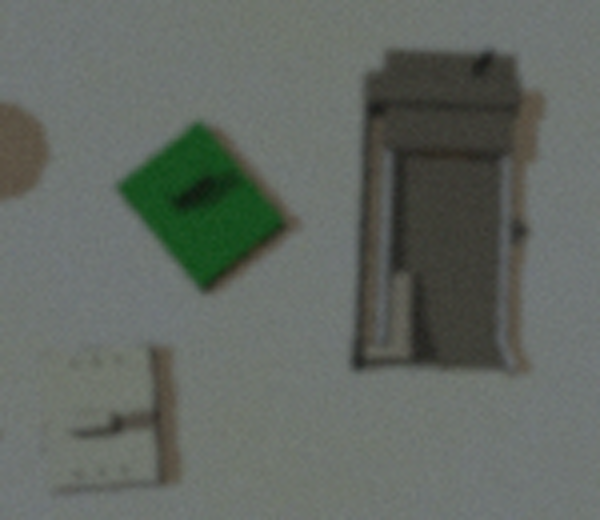

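View pics/scenecrop.png

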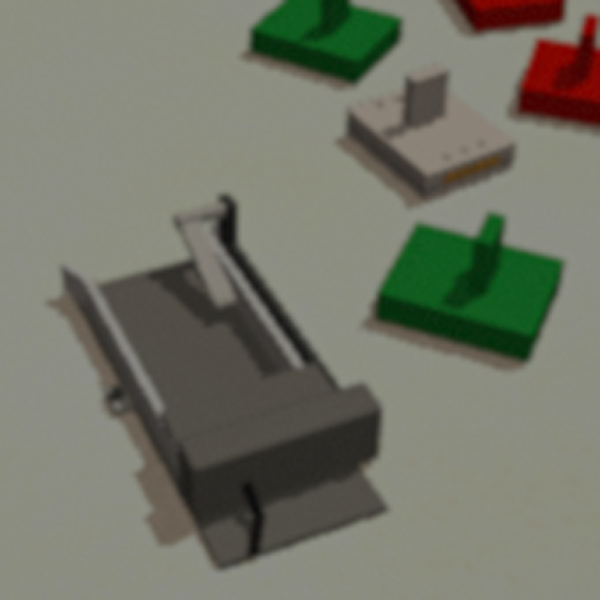

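```bash
python3 - <<'E'
from h import *
t=np.load("top0.npy",allow_pickle=True).item(); s=np.load("scene0.npy",allow_pickle=True).item()
T=lambda p:np.array(p)/4+[180-.375,115-.375]
S=lambda p:np.array(p)*170/600+[230-.36,160-.36]
g=cv2.GaussianBlur(t["img"],(0,0),.7).astype(float).mean(2)
# wall top strips: bright ridges per row
for lo,hi in((274,281),(301,309)):
    P=[]
    for r in range(157,196):
        w=g[r,lo:hi+1]; w=w-w.min(); w=w**3; P.append([(np.arange(lo,hi+1)*w).sum()/w.sum(),r])
    X=ray(t,P,.028); f=np.polyfit(X[4:-8,0],X[4:-8,1],1); print("wall",f,np.degrees(np.arctan(f[0])),np.std(X[4:-8,1]-np.polyval(f,X[4:-8,0])),np.round(X[::6,:2],4).tolist())
for nm,z,p in (("roofnear",.0365,[(388,152),(508,152)]),("floor near",.004,[(358,368),(508,368)]),("catch pin",.04,[(365,352),(410,352)]),
   ("pack top",.024,[(42,345),(152,347),(157,485),(57,492)])):
    print(nm,np.round(ray(t,T(p),z)[:,:2],4).tolist())
for nm,z,p in (("wall-y",.028,[(65,268),(160,412)]),("wall+y",.028,[(225,245),(303,362)]),("pack top",.024,[(350,112),(432,180),(512,147)]),("rib top",.066,[(407,75),(446,70),(415,80)]),("pin",.04,[(180,216),(222,208)]),("floor near",.004,[(100,282),(190,262)])):
    print("S",nm,np.round(ray(s,S(p),z)[:,:2],4).tolist())
# mouth edge of rib in top image : white pack segment
h=cv2.GaussianBlur(t["img"],(0,0),.7)[195:245,185:228].astype(int)
m=(h[:,:,2]<h[:,:,0]-0).astype(np.uint8)
n,l,st,ce=cv2.connectedComponentsWithStats(m); i=st[1:,4].argmax()+1; print(st[i])
c=cv2.findContours((l==i).astype(np.uint8),0,2)[0][0]; print(cv2.minAreaRect(c), cv2.boxPoints(cv2.minAreaRect(c))+[185,195])
print(np.round(ray(t,cv2.boxPoints(cv2.minAreaRect(c))+[185,195],.024),4).tolist())
E
```

```text
wall [ 0.03748364 -0.05163376] 2.146649335524313 0.0018445480000886863 [[0.6746, -0.0283], [0.6564, -0.028], [0.6383, -0.0277], [0.6203, -0.0276], [0.6024, -0.0271], [0.5847, -0.0335], [0.5669, -0.0324]]
wall [ 0.00842328 -0.12406295] 0.4826067113045868 0.0012478092339616752 [[0.6756, -0.1202], [0.6574, -0.1194], [0.6393, -0.1183], [0.6213, -0.1169], [0.6034, -0.1198], [0.5856, -0.1201], [0.5678, -0.1186]]
roofnear [[0.6853, -0.0308], [0.6863, -0.1186]]
floor near [[0.5306, -0.0102], [0.5315, -0.1207]]
catch pin [[0.5365, -0.0156], [0.5368, -0.0477]]
pack top [[0.5422, 0.2176], [0.5414, 0.1384], [0.4417, 0.1318], [0.4362, 0.2026]]
S wall-y [[0.5335, -0.1225], [0.6777, -0.1181]]
S wall+y [[0.5567, -0.0205], [0.6764, -0.0262]]
S pack top [[0.4493, 0.1327], [0.5494, 0.1415], [0.54, 0.2139]]
S rib top [[0.4803, 0.16], [0.4868, 0.1886], [0.4886, 0.1616]]
S pin [[0.53, -0.0403], [0.5342, -0.0119]]
S floor near [[0.5288, -0.0983], [0.5356, -0.0366]]
[   0    4   43   39 1253]
((21.0, 23.0), (42.0, 38.0), -0.0) [[185. 237.]
 [185. 199.]
 [227. 199.]
 [227. 237.]]
[[0.4378, 0.2278, 0.024], [0.5475, 0.2326, 0.024], [0.5487, 0.1116, 0.024], [0.4387, 0.1086, 0.024]]
```

The candidates in the top view (enlarged pixels): green at (327,237) and (288,393), red at (217,314) and (200,395), and white at (293,312). Only the white one is the pack. The crop shows its brass strip on the +x (far) side. The bay mouth at (412,293) faces the robot.

Request:
{"api": "arm_command", "payload": {
  "commands": [0.446, -0.296, 0.03, 0, 0, -68, 0.6, 0.446, -0.296, 0.03, 0, 0, -68, 0.6, 0.446, -0.296, 0.03, 0, 0, -68, 0.6, 0.446, -0.296, 0.03, 0, 0, -68, 0.6, 0.446, -0.296, 0.03, 0, 0, -68, 0.6, 0.446, -0.296, 0.03, 0, 0, -68, 0.6, 0.446, -0.296, 0.03, 0, 0, -68, 0.6, 0.446, -0.296, 0.03, 0, 0, -68, 0.6],
  "force": 40
}}

```text
t: 0.9
eef_pos: [0.4707, -0.3081, 0.2087]
tool_rot: [-0.0, 0.715, 0.699, -0.0]
contact_force: [1.0, -0.1, -0.3]
gripper_width: 0.601
grasp_force: 0.0
```

```bash
cat >> h.py <<'E'
from scipy.spatial.transform import Rotation as Ro
def go(p,yaw):
    "shift+turn to put TCP at p, tool y along world angle yaw deg, tool down"
    o=get_obs(); w,x,y,z=o["tool_rot"]; R=Ro.from_quat([x,y,z,w])
    c,s=np.cos(np.radians(yaw)),np.sin(np.radians(yaw))
    G=Ro.from_matrix(np.array([[-s,c,0],[c,s,0],[0,0,-1]]).T if 0 else np.column_stack([[-s,c,0],[c,s,0],[0,0,-1]]))
    print("t",round(o["t"],2),"pos",np.round(o["eef_pos"],4),"F",np.round(o["contact_force"],2),"M",np.round(o["torque"],2),"w",round(float(o["gripper_width"]),3),"gf",round(float(o["grasp_force"]),1),
     "yaw",round(float(np.degrees(np.arctan2(*R.as_matrix()[[1,0],1]))),2))
    print("shift",np.round(R.inv().apply(np.array(p)-o["eef_pos"]),4),"turn",np.round((R.inv()*G).as_rotvec(degrees=True),2))
E
python3 -c "
from h import *
go([.484,.175,.12],4.5)"
```

```text
t 0.9 pos [ 0.4707 -0.3081  0.2087] F [ 1.02 -0.13 -0.27] M [-0.03 -0.05 -0.03] w 0.601 gf 0.0 yaw -1.29
shift [0.4832 0.0025 0.0887] turn [-0.02  0.   -5.79]
```

Request:
{"api": "arm_command", "payload": {
  "commands": [0.483, 0.0025, 0.0, 0, 0, -5.8, 0.6, 0.483, 0.0025, 0.0, 0, 0, -5.8, 0.6, 0.483, 0.0025, 0.0, 0, 0, -5.8, 0.6, 0.483, 0.0025, 0.0, 0, 0, -5.8, 0.6, 0.483, 0.0025, 0.0, 0, 0, -5.8, 0.6, 0.483, 0.0025, 0.0, 0, 0, -5.8, 0.6, 0.483, 0.0025, 0.0, 0, 0, -5.8, 0.6, 0.483, 0.0025, 0.05, 0, 0, -5.8, 0.6]
}}

```text
t: 1.7
eef_pos: [0.4845, 0.0893, 0.193]
tool_rot: [0.001, 0.681, 0.732, 0.002]
contact_force: [0.7, -0.6, 0.1]
gripper_width: 0.601
grasp_force: 0.0
```

```bash
python3 -c "
from h import *
go([.484,.175,.12],4.5)"
```

```text
t 1.7 pos [0.4845 0.0893 0.193 ] F [ 0.75 -0.56  0.12] M [-0.01 -0.08 -0.01] w 0.601 gf 0.0 yaw 4.19
shift [0.0854 0.0054 0.073 ] turn [ 0.26 -0.01 -0.31]
```

Request:
{"api": "arm_command", "payload": {
  "commands": [0.085, 0.0005, 0.0, 0.2, 0, -0.3, 0.6, 0.085, 0.0005, 0.0, 0.2, 0, -0.3, 0.6, 0.085, 0.0005, 0.04, 0.2, 0, -0.3, 0.6, 0.085, 0.0005, 0.083, 0.2, 0, -0.3, 0.6, 0.085, 0.0005, 0.083, 0.2, 0, -0.3, 0.6, 0.085, 0.0005, 0.083, 0.2, 0, -0.3, 0.6]
}}

```text
t: 2.3
eef_pos: [0.4772, 0.1714, 0.1084]
tool_rot: [-0.002, 0.679, 0.734, -0.002]
contact_force: [1.0, 0.5, 0.7]
gripper_width: 0.601
grasp_force: 0.0
```

```bash
python3 -c "
from h import *
go([.484,.175,.03],4.5)
c=read_camera('scene'); b=cv2.resize(c['img'][140:240,290:390,::-1],(600,600),interpolation=cv2.INTER_CUBIC)
for q in proj(c,[[.484,.175,.066],get_obs()['eef_pos']]): cv2.circle(b,tuple(int(v) for v in (q-[290,140])*6+2.5),4,(0,0,255),-1)
cv2.imwrite('pics/above.png',b)"
```

```text
t 2.3 pos [0.4772 0.1714 0.1084] F [0.95 0.49 0.71] M [-0.04 -0.04  0.06] w 0.601 gf 0.0 yaw 4.49
shift [0.003  0.0075 0.0784] turn [-0.31  0.02 -0.01]
```

View pics/above.png

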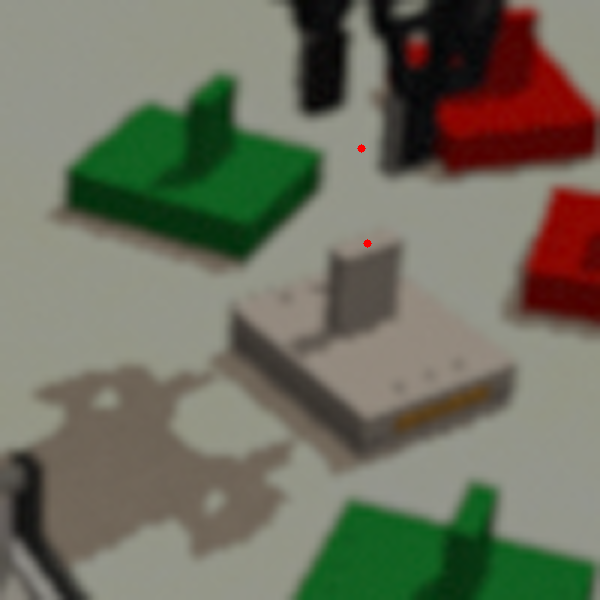

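The red mark at (367,243) lies on the middle of the white pack's rib top, so the pack position is right. Descending.

Request:
{"api": "arm_command", "payload": {
  "commands": [0.003, 0.007, 0.03, -0.3, 0, 0, 0.6, 0.003, 0.007, 0.06, -0.3, 0, 0, 0.6, 0.003, 0.007, 0.078, -0.3, 0, 0, 0.6, 0.003, 0.007, 0.078, -0.3, 0, 0, 0.6, 0.003, 0.007, 0.078, -0.3, 0, 0, 0.6]
}}

```text
t: 2.85
eef_pos: [0.4856, 0.1755, 0.0322]
tool_rot: [0.001, 0.679, 0.734, 0.002]
contact_force: [0.1, 0.0, 0.1]
gripper_width: 0.6
grasp_force: 0.0
```

Request:
{"api": "arm_command", "payload": {
  "commands": [0, 0, 0, 0, 0, 0, 0.0, 0, 0, 0, 0, 0, 0, 0.0, 0, 0, 0, 0, 0, 0, 0.0, 0, 0, 0, 0, 0, 0, 0.0, 0, 0, 0, 0, 0, 0, 0.0, 0, 0, 0, 0, 0, 0, 0.0, 0, 0, 0, 0, 0, 0, 0.0, 0, 0, 0, 0, 0, 0, 0.0],
  "force": 40
}}

```text
t: 3.65
eef_pos: [0.4846, 0.1752, 0.0315]
tool_rot: [0.001, 0.679, 0.734, 0.001]
contact_force: [-1.8, -1.8, 8.0]
gripper_width: 0.136
grasp_force: 41.0
```

```bash
python3 -c "
from h import *
go([.484,.175,.03],4.5)"
```

```text
t 3.65 pos [0.4846 0.1752 0.0315] F [-1.84 -1.82  7.98] M [-0.22  0.55  0.03] w 0.136 gf 41.0 yaw 4.48
shift [-0.0002 -0.0006  0.0015] turn [ 0.17  0.01 -0.02]
```

Request:
{"api": "arm_command", "payload": {
  "commands": [0, 0, -0.02, 0, 0, 0, 0.0, 0, 0, -0.05, 0, 0, 0, 0.0, 0, 0, -0.073, 0, 0, 0, 0.0, 0, 0, -0.073, 0, 0, 0, 0.0, 0, 0, -0.073, 0, 0, 0, 0.0, 0, 0, -0.073, 0, 0, 0, 0.0],
  "force": 60
}}

```text
t: 4.25
eef_pos: [0.483, 0.1743, 0.1019]
tool_rot: [0.0, 0.679, 0.734, -0.001]
contact_force: [0.0, -0.2, -5.1]
gripper_width: 0.132
grasp_force: 59.5
```

```bash
python3 -c "
from h import *
go([.438,-.0735,.105],0.5)"
```

```text
t 4.25 pos [0.483  0.1743 0.1019] F [ 0.01 -0.19 -5.11] M [-0.01  0.04  0.01] w 0.132 gf 59.5 yaw 4.48
shift [-0.2436 -0.0642 -0.0028] turn [-0.04  0.06  3.98]
```

Request:
{"api": "arm_command", "payload": {
  "commands": [-0.04, -0.005, 0, 0, 0, 0, 0.0, -0.09, -0.015, 0, 0, 0, 1, 0.0, -0.135, -0.03, 0, 0, 0, 2, 0.0, -0.18, -0.04, 0, 0, 0, 3, 0.0, -0.215, -0.055, 0, 0, 0, 4, 0.0, -0.2435, -0.064, 0, 0, 0, 4, 0.0, -0.2435, -0.064, 0, 0, 0, 4, 0.0, -0.2435, -0.064, 0, 0, 0, 4, 0.0]
}}

```text
t: 5.05
eef_pos: [0.4384, -0.0732, 0.1022]
tool_rot: [-0.0, 0.705, 0.709, 0.0]
contact_force: [0.8, -0.3, -4.7]
gripper_width: 0.133
grasp_force: 59.5
```

```bash
python3 -c "
from h import *
go([.438,-.0735,.04],0.5)"
```

```text
t 5.05 pos [ 0.4384 -0.0732  0.1022] F [ 0.84 -0.27 -4.71] M [ 0.03 -0.04  0.03] w 0.133 gf 59.5 yaw 0.38
shift [-0.0004 -0.0003  0.0622] turn [-0.01 -0.04 -0.12]
```

Request:
{"api": "arm_command", "payload": {
  "commands": [0, 0, 0.03, 0, 0, 0, 0.0, 0, 0, 0.055, 0, 0, 0, 0.0, 0, 0, 0.064, 0, 0, 0, 0.0, 0, 0, 0.064, 0, 0, 0, 0.0, 0, 0, 0.064, 0, 0, 0, 0.0]
}}

```text
t: 5.55
eef_pos: [0.44, -0.0719, 0.0396]
tool_rot: [0.001, 0.704, 0.711, 0.001]
contact_force: [0.2, -0.5, -3.3]
gripper_width: 0.132
grasp_force: 59.3
```

```bash
python3 - <<'E'
from h import *
go([.438,-.0735,.0375],0.5)
t=read_camera('top'); s=read_camera('scene'); np.save("t1.npy",t);np.save("s1.npy",s)
a=cv2.resize(t["img"][125:250,245:345,::-1],(480,600),interpolation=cv2.INTER_CUBIC)
cv2.imwrite("pics/t1.png",a)
b=cv2.resize(s["img"][190:330,230:350,::-1],(514,600),interpolation=cv2.INTER_CUBIC)
cv2.imwrite("pics/s1.png",b)
E
```

```text
t 5.55 pos [ 0.44   -0.0719  0.0396] F [ 0.23 -0.5  -3.29] M [0.01 0.01 0.02] w 0.132 gf 59.3 yaw 0.56
shift [-0.0016 -0.002   0.0021] turn [ 0.13 -0.03  0.06]
```

View pics/t1.png

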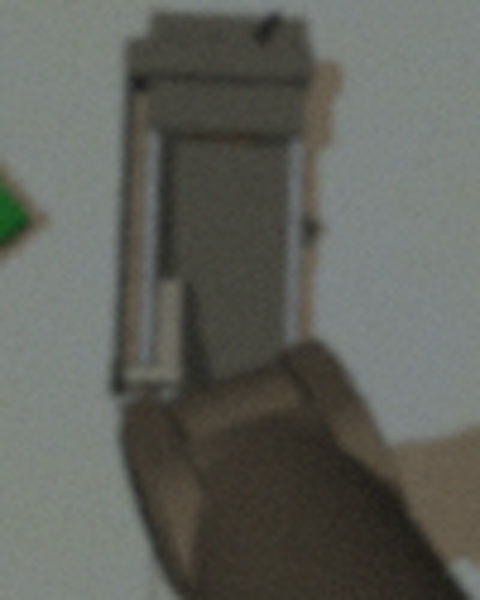

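View pics/s1.png

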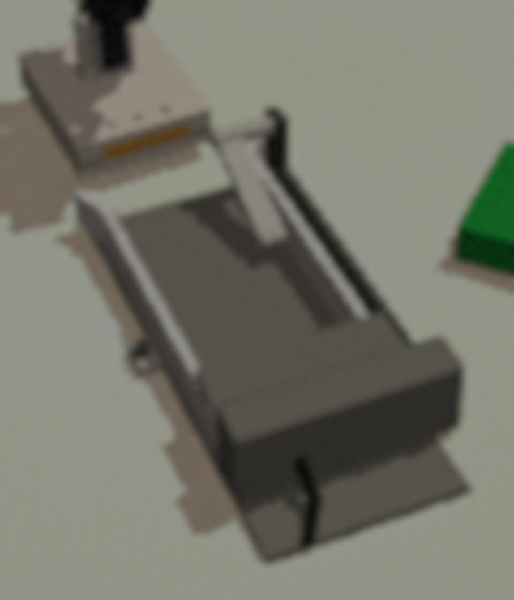

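```bash
python3 - <<'E'
from h import *
s=np.load("s1.npy",allow_pickle=True).item()
g=cv2.GaussianBlur(s["img"],(0,0),.8).astype(float)
big=cv2.resize(g[190:330,230:350],None,fx=4,fy=4,interpolation=cv2.INTER_CUBIC).mean(2)
U=lambda p:(np.array(p,float)+.5)/4-.5+[230,190]
k=.934 # 514x600 view -> 480x560
def ridge(a,b,n=14):
    a,b=np.array(a)*k,np.array(b)*k; P=[]
    for u in np.linspace(.1,.9,n):
        c=a+u*(b-a); xs=np.arange(int(c[0])-12,int(c[0])+13); v=big[int(round(c[1])),xs]; i=v.argmax(); w=np.clip(v-(v.max()-12),0,None)*(abs(np.arange(25)-i)<7)
        P.append([(xs*w).sum()/w.sum(),round(c[1])])
    return U(P)
for nm,a,b in(("-y",(122,230),(192,370)),("+y",(268,183),(365,315))):
    P=ridge(a,b)
    for z in(.026,.03):
        X=ray(s,P,z); f=np.polyfit(X[:,0],X[:,1],1); print(nm,z,"yaw",round(np.degrees(np.arctan(f[0])),2),"res",np.std(X[:,1]-np.polyval(f,X[:,0])).round(4),"y@.55,.656",np.polyval(f,[.55,.656]).round(4), X[[0,-1],0].round(3))
V=lambda p:U(np.array(p)*k)
for nm,z,p in (("pack nose top",.032,[(85,153),(208,115)]),("pack rear-left top",.032,[(22,60)]),("pin",.04,[(208,137),(268,122)]),("floor near",.004,[(120,215),(235,187)]),("floor far",.004,[(268,562),(468,490)]),("roof near top",.0365,[(205,375),(385,318)]),("flare tip",.028,[(80,197)])):
    print(nm,ray(s,V(p),z)[:,:2].round(4).tolist())
o=get_obs()['eef_pos']; print("expected nose corners",[o[0]+.058,o[1]-.04],[o[0]+.058,o[1]+.04])
E
```

```text
-y 0.026 yaw -1.69 res 0.0001 y@.55,.656 [-0.1128 -0.1159] [0.577 0.665]
-y 0.03 yaw -1.69 res 0.0001 y@.55,.656 [-0.1141 -0.1172] [0.582 0.669]
+y 0.026 yaw 0.1 res 0.0015 y@.55,.656 [-0.0279 -0.0277] [0.574 0.666]
+y 0.03 yaw 0.1 res 0.0015 y@.55,.656 [-0.0299 -0.0297] [0.578 0.67 ]
pack nose top [[0.5045, -0.1082], [0.5021, -0.0346]]
pack rear-left top [[0.4054, -0.1108]]
pin [[0.5302, -0.0466], [0.5322, -0.0118]]
floor near [[0.5294, -0.0994], [0.5347, -0.0335]]
floor far [[0.7743, -0.1256], [0.7765, -0.0276]]
roof near top [[0.6899, -0.1175], [0.6923, -0.0255]]
flare tip [[0.5339, -0.1221]]
expected nose corners [np.float64(0.49838729831984213), np.float64(-0.11236315128655014)] [np.float64(0.49838729831984213), np.float64(-0.03236315128655013)]
```

```bash
python3 - <<'E'
from h import *
for f0,dz in(("top0.npy",0),("t1.npy",0)):
    t=np.load(f0,allow_pickle=True).item()
    g=cv2.GaussianBlur(t["img"],(0,0),.6).astype(float)
    # bluish brightness
    big=cv2.resize(g[125:250,245:345],(480,600),interpolation=cv2.INTER_CUBIC).mean(2)
    for nm,x0,x1 in(("+y",151,145),("-y",296,291)):
        P=[];
        for r in range(150,335,6):
            c=x0+(x1-x0)*(r-140)/200; xs=np.arange(int(c)-9,int(c)+10); v=big[r,xs]; w=np.clip(v-(v.max()-12),0,None); P.append([(xs*w).sum()/w.sum(),r])
        P=(np.array(P)+.5)/4.8-.5+[245,125]
        X=ray(t,P,.028); A=np.polyfit(X[:,0],X[:,1],1); e=X[:,1]-np.polyval(A,X[:,0]); k=abs(e)<1.5*e.std(); A=np.polyfit(X[k,0],X[k,1],1)
        print(f0,nm,"yaw",np.degrees(np.arctan(A[0])).round(2),"res",e.std().round(4),"y@.55,.656",np.polyval(A,[.55,.656]).round(4),X[[0,-1],0].round(3))
    # left base plate edge & roof edges by gradient
    gx=cv2.Sobel(big,cv2.CV_64F,0,1,ksize=5)
    for nm,y0,a,b in(("roof near",135,170,285),("endblock near",78,160,295),("endblock far",14,165,250)):
        P=[]
        for x in range(a,b,5):
            ys=np.arange(y0-8,y0+9); w=np.abs(gx[ys,x])**2; P.append([x,(ys*w).sum()/w.sum()])
        P=(np.array(P)+.5)/4.8-.5+[245,125]; X=ray(t,P,.0365 if y0==135 else .046); A=np.polyfit(X[:,1],X[:,0],1); print(nm,"yaw",-np.degrees(np.arctan(A[0])).round(2),"x@-.073",np.polyval(A,-.073).round(4))
E
```

```text
top0.npy +y yaw -1.32 res 0.0003 y@.55,.656 [-0.0257 -0.0282] [0.678 0.566]
top0.npy -y yaw -1.6 res 0.0004 y@.55,.656 [-0.1154 -0.1183] [0.679 0.567]
roof near yaw 1.18 x@-.073 0.6861
endblock near yaw 0.33 x@-.073 0.7185
endblock far yaw -1.66 x@-.073 0.7588
t1.npy +y yaw -1.19 res 0.0003 y@.55,.656 [-0.026  -0.0282] [0.678 0.566]
t1.npy -y yaw -1.61 res 0.0005 y@.55,.656 [-0.1153 -0.1183] [0.679 0.567]
roof near yaw 1.27 x@-.073 0.6862
endblock near yaw 1.02 x@-.073 0.7185
endblock far yaw -1.38 x@-.073 0.7589
```

Request:
{"api": "arm_command", "payload": {
  "commands": [0.004, 0, 0.001, 0, 0, 1.0, 0.0, 0.004, 0, 0.002, 0, 0, 2.0, 0.0, 0.004, 0, 0.002, 0, 0, 2.0, 0.0, 0.004, 0, 0.002, 0, 0, 2.0, 0.0, 0.004, 0, 0.002, 0, 0, 2.0, 0.0]
}}

```text
t: 6.15
eef_pos: [0.4394, -0.0688, 0.0373]
tool_rot: [0.001, 0.716, 0.698, 0.001]
contact_force: [-0.2, 0.4, -3.7]
gripper_width: 0.131
grasp_force: 59.3
```

```bash
python3 -c "
from h import *
go([.44,-.068,.0375],-1.4)"
```

```text
t 6.15 pos [ 0.4394 -0.0688  0.0373] F [-0.23  0.43 -3.75] M [-0.03  0.04  0.01] w 0.131 gf 59.3 yaw -1.52
shift [ 0.0008  0.0006 -0.0002] turn [ 0.11 -0.   -0.12]
```

Request:
{"api": "arm_command", "payload": {
  "commands": [0, 0.008, 0, 0, 0, 0, 0.0, 0, 0.016, 0, 0, 0, 0, 0.0, 0, 0.024, 0, 0, 0, 0, 0.0, 0, 0.032, 0, 0, 0, 0, 0.0, 0, 0.038, 0, 0, 0, 0, 0.0, 0, 0.044, 0, 0, 0, 0, 0.0, 0, 0.05, 0, 0, 0, 0, 0.0, 0, 0.05, 0, 0, 0, 0, 0.0]
}}

```text
t: 6.95
eef_pos: [0.49, -0.0696, 0.0372]
tool_rot: [0.0, 0.716, 0.698, 0.001]
contact_force: [0.4, 0.7, -4.2]
gripper_width: 0.133
grasp_force: 59.5
```

```bash
python3 - <<'E'
from h import *
go([.49,-.0692,.0365],-1.4)
s=read_camera('scene'); np.save("s2.npy",s)
b=cv2.resize(s["img"][190:330,230:350,::-1],(514,600),interpolation=cv2.INTER_CUBIC); cv2.imwrite("pics/s2.png",b)
E
```

```text
t 6.95 pos [ 0.49   -0.0696  0.0372] F [ 0.4   0.75 -4.2 ] M [ 0.01  0.03 -0.01] w 0.133 gf 59.5 yaw -1.5
shift [ 0.0004 -0.      0.0007] turn [ 0.12 -0.04 -0.1 ]
```

View pics/s2.png

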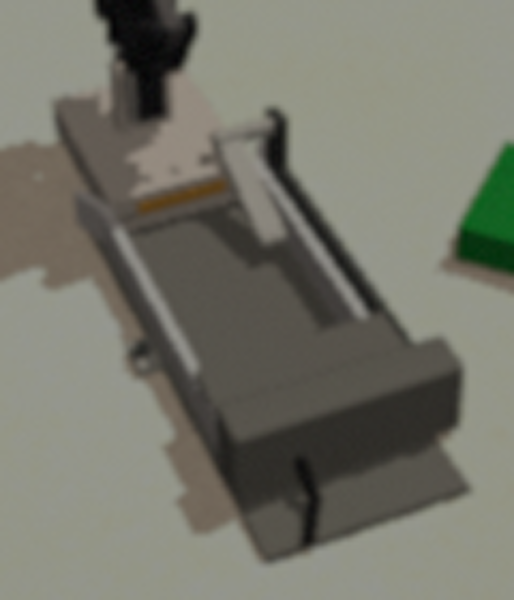

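The pack's nose (brass strip at (180,195)) is in the mouth between the flares, and the catch at (250,190) hasn't been touched yet. I'll go on gently and watch the force.

Request:
{"api": "arm_command", "payload": {
  "commands": [0, 0.003, 0, 0, 0, 0, 0.0, 0, 0.006, 0, 0, 0, 0, 0.0, 0, 0.009, 0, 0, 0, 0, 0.0, 0, 0.012, 0, 0, 0, 0, 0.0, 0, 0.015, 0, 0, 0, 0, 0.0, 0, 0.018, 0, 0, 0, 0, 0.0, 0, 0.02, 0, 0, 0, 0, 0.0, 0, 0.02, 0, 0, 0, 0, 0.0]
}}

```text
t: 7.8
eef_pos: [0.5092, -0.0695, 0.0371]
tool_rot: [0.0, 0.716, 0.698, 0.001]
contact_force: [-1.6, 4.3, -5.8]
gripper_width: 0.134
grasp_force: 59.2
```

```bash
python3 -c "
from h import *
go([.51,-.0696,.0365],-1.4)"
```

```text
t 7.8 pos [ 0.5092 -0.0695  0.0371] F [-1.61  4.28 -5.79] M [1.26 0.45 0.19] w 0.134 gf 59.2 yaw -1.46
shift [-0.0001  0.0008  0.0006] turn [ 0.07 -0.07 -0.06]
```

Request:
{"api": "arm_command", "payload": {
  "commands": [0.0005, 0, 0, 0, 0, 0, 0.0, 0.001, 0, 0, 0, 0, 0, 0.0, 0.0015, 0, 0, 0, 0, 0, 0.0, 0.0015, 0, 0, 0, 0, 0, 0.0]
}}

```text
t: 8.2
eef_pos: [0.5094, -0.0693, 0.0374]
tool_rot: [0.001, 0.717, 0.698, 0.001]
contact_force: [-1.1, 2.9, -5.8]
gripper_width: 0.133
grasp_force: 59.2
```

```bash
python3 -c "
from h import *
go([.51,-.0696,.0365],-1.4)"
```

```text
t 8.2 pos [ 0.5094 -0.0693  0.0374] F [-1.05  2.94 -5.83] M [0.76 0.41 0.1 ] w 0.133 gf 59.2 yaw -1.54
shift [-0.0003  0.0006  0.0009] turn [ 0.11  0.01 -0.14]
```

Request:
{"api": "arm_command", "payload": {
  "commands": [0.001, 0, 0, 0, 0, 0, 0.0, 0.002, 0, 0, 0, 0, 0, 0.0, 0.002, 0, 0, 0, 0, 0, 0.0, 0.002, 0, 0, 0, 0, 0, 0.0]
}}

```text
t: 8.6
eef_pos: [0.5095, -0.0685, 0.0375]
tool_rot: [0.001, 0.717, 0.697, 0.0]
contact_force: [-0.9, -4.2, -3.5]
gripper_width: 0.133
grasp_force: 59.6
```

```bash
python3 -c "
from h import *
go([.51,-.0696,.0365],-1.4)"
```

```text
t 8.6 pos [ 0.5095 -0.0685  0.0375] F [-0.88 -4.19 -3.54] M [-0.93  0.23 -0.14] w 0.133 gf 59.6 yaw -1.61
shift [-0.0011  0.0006  0.001 ] turn [ 0.11  0.08 -0.21]
```

Request:
{"api": "arm_command", "payload": {
  "commands": [-0.0011, 0.002, 0, 0, 0, 0, 0.0, -0.0011, 0.004, 0, 0, 0, 0, 0.0, -0.0011, 0.006, 0, 0, 0, 0, 0.0, -0.0011, 0.008, 0, 0, 0, 0, 0.0, -0.0011, 0.01, 0, 0, 0, 0, 0.0, -0.0011, 0.01, 0, 0, 0, 0, 0.0]
}}

```text
t: 9.2
eef_pos: [0.5195, -0.0687, 0.0372]
tool_rot: [0.001, 0.716, 0.698, 0.001]
contact_force: [-0.8, -4.6, -6.1]
gripper_width: 0.131
grasp_force: 59.3
```

```bash
python3 -c "
from h import *
go([.52,-.0696,.0365],-1.4)"
```

```text
t 9.2 pos [ 0.5195 -0.0687  0.0372] F [-0.76 -4.58 -6.05] M [-1.16  0.43 -0.07] w 0.131 gf 59.3 yaw -1.53
shift [-0.0008  0.0005  0.0007] turn [ 0.09  0.01 -0.13]
```

Request:
{"api": "arm_command", "payload": {
  "commands": [-0.001, 0.002, 0, 0, 0, 0, 0.0, -0.001, 0.004, 0, 0, 0, 0, 0.0, -0.001, 0.006, 0, 0, 0, 0, 0.0, -0.001, 0.008, 0, 0, 0, 0, 0.0, -0.001, 0.01, 0, 0, 0, 0, 0.0, -0.001, 0.01, 0, 0, 0, 0, 0.0]
}}

```text
t: 9.8
eef_pos: [0.5301, -0.0693, 0.0375]
tool_rot: [0.001, 0.716, 0.698, 0.001]
contact_force: [0.1, -1.5, -5.3]
gripper_width: 0.134
grasp_force: 59.4
```

```bash
python3 -c "
from h import *
go([.53,-.0696,.0365],-1.4)"
```

```text
t 9.8 pos [ 0.5301 -0.0693  0.0375] F [ 0.14 -1.48 -5.32] M [-0.46  0.09 -0.04] w 0.134 gf 59.4 yaw -1.5
shift [-0.0003 -0.0001  0.001 ] turn [ 0.17 -0.04 -0.1 ]
```

Going well; advance 20 mm more.

Request:
{"api": "arm_command", "payload": {
  "commands": [-0.0004, 0.003, 0, 0, 0, 0, 0.0, -0.0004, 0.006, 0, 0, 0, 0, 0.0, -0.0004, 0.009, 0, 0, 0, 0, 0.0, -0.0004, 0.012, 0, 0, 0, 0, 0.0, -0.0004, 0.015, 0, 0, 0, 0, 0.0, -0.0004, 0.018, 0, 0, 0, 0, 0.0, -0.0004, 0.02, 0, 0, 0, 0, 0.0]
}}

```text
t: 10.5
eef_pos: [0.5497, -0.0701, 0.0374]
tool_rot: [0.0, 0.716, 0.698, 0.001]
contact_force: [-1.4, 1.7, -4.8]
gripper_width: 0.129
grasp_force: 59.5
```

```bash
python3 -c "
from h import *
go([.55,-.0696,.0365],-1.4)
s=read_camera('scene')
b=cv2.resize(s['img'][190:330,230:350,::-1],(514,600),interpolation=cv2.INTER_CUBIC); cv2.imwrite('pics/s3.png',b)"
```

```text
t 10.5 pos [ 0.5497 -0.0701  0.0374] F [-1.42  1.74 -4.8 ] M [ 0.38  0.22 -0.02] w 0.129 gf 59.5 yaw -1.5
shift [0.0006 0.0003 0.0009] turn [ 0.11 -0.04 -0.1 ]
```

View pics/s3.png

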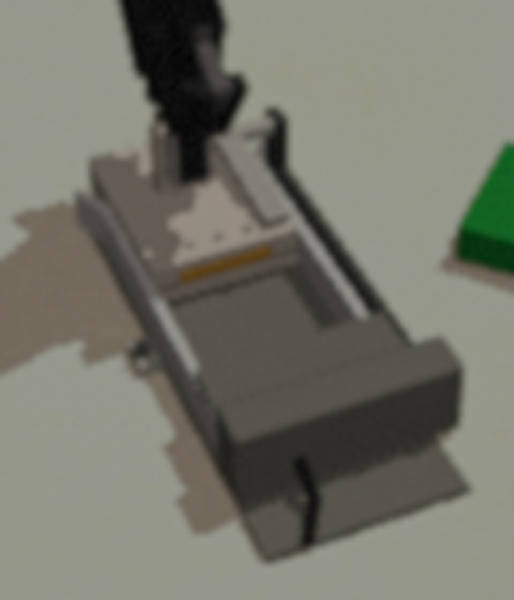

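The catch tip at (275,215) rides on the pack's top, and the pack is centred in the channel. Continuing.

Request:
{"api": "arm_command", "payload": {
  "commands": [0.0003, 0.004, 0, 0, 0, 0, 0.0, 0.0003, 0.008, 0, 0, 0, 0, 0.0, 0.0003, 0.012, 0, 0, 0, 0, 0.0, 0.0003, 0.016, 0, 0, 0, 0, 0.0, 0.0003, 0.02, 0, 0, 0, 0, 0.0, 0.0003, 0.024, 0, 0, 0, 0, 0.0, 0.0003, 0.028, 0, 0, 0, 0, 0.0, 0.0003, 0.03, 0, 0, 0, 0, 0.0]
}}

```text
t: 11.35
eef_pos: [0.5799, -0.071, 0.0375]
tool_rot: [0.001, 0.716, 0.698, 0.001]
contact_force: [-1.0, 2.3, -4.6]
gripper_width: 0.133
grasp_force: 59.5
```

```bash
python3 -c "
from h import *
go([.58,-.0696,.0365],-1.4)"
```

```text
t 11.35 pos [ 0.5799 -0.071   0.0375] F [-1.    2.27 -4.59] M [ 0.43  0.29 -0.08] w 0.133 gf 59.5 yaw -1.52
shift [0.0015 0.0001 0.001 ] turn [ 0.12 -0.02 -0.12]
```

Request:
{"api": "arm_command", "payload": {
  "commands": [0.0006, 0.004, 0.0005, 0, 0, 0, 0.0, 0.0006, 0.008, 0.0005, 0, 0, 0, 0.0, 0.0006, 0.012, 0.0005, 0, 0, 0, 0.0, 0.0006, 0.016, 0.0005, 0, 0, 0, 0.0, 0.0006, 0.02, 0.0005, 0, 0, 0, 0.0, 0.0006, 0.023, 0.0005, 0, 0, 0, 0.0, 0.0006, 0.025, 0.0005, 0, 0, 0, 0.0]
}}

```text
t: 12.05
eef_pos: [0.6047, -0.0712, 0.037]
tool_rot: [0.001, 0.716, 0.698, 0.001]
contact_force: [0.0, -0.1, -6.1]
gripper_width: 0.134
grasp_force: 59.5
```

```bash
python3 -c "
from h import *
go([.605,-.0696,.0365],-1.4)"
```

```text
t 12.05 pos [ 0.6047 -0.0712  0.037 ] F [ 0.   -0.08 -6.12] M [-0.02  0.06  0.01] w 0.134 gf 59.5 yaw -1.52
shift [0.0016 0.0002 0.0005] turn [ 0.11 -0.01 -0.12]
```

Request:
{"api": "arm_command", "payload": {
  "commands": [0, 0.002, 0, 0, 0, 0, 0.0, 0, 0.004, 0, 0, 0, 0, 0.0, 0, 0.006, 0, 0, 0, 0, 0.0, 0, 0.008, 0, 0, 0, 0, 0.0, 0, 0.01, 0, 0, 0, 0, 0.0, 0, 0.012, 0, 0, 0, 0, 0.0, 0, 0.012, 0, 0, 0, 0, 0.0, 0, 0.012, 0, 0, 0, 0, 0.0]
}}

```text
t: 12.85
eef_pos: [0.6165, -0.0715, 0.037]
tool_rot: [0.001, 0.716, 0.698, 0.001]
contact_force: [0.8, -0.6, -4.4]
gripper_width: 0.135
grasp_force: 59.5
```

```bash
python3 -c "
from h import *
go([.617,-.0696,.0365],-1.4)"
```

```text
t 12.85 pos [ 0.6165 -0.0715  0.037 ] F [ 0.81 -0.59 -4.37] M [-0.02 -0.04 -0.02] w 0.135 gf 59.5 yaw -1.52
shift [0.0019 0.0005 0.0005] turn [ 0.12 -0.01 -0.12]
```

Request:
{"api": "arm_command", "payload": {
  "commands": [0, 0.0015, 0, 0, 0, 0, 0.0, 0, 0.003, 0, 0, 0, 0, 0.0, 0, 0.0045, 0, 0, 0, 0, 0.0, 0, 0.006, 0, 0, 0, 0, 0.0, 0, 0.0075, 0, 0, 0, 0, 0.0, 0, 0.008, 0, 0, 0, 0, 0.0, 0, 0.008, 0, 0, 0, 0, 0.0, 0, 0.008, 0, 0, 0, 0, 0.0]
}}

```text
t: 13.65
eef_pos: [0.6244, -0.0717, 0.037]
tool_rot: [0.001, 0.716, 0.698, 0.001]
contact_force: [0.4, 0.5, -4.6]
gripper_width: 0.133
grasp_force: 59.5
```

```bash
python3 -c "
from h import *
go([.625,-.0696,.0365],-1.4)"
```

```text
t 13.65 pos [ 0.6244 -0.0717  0.037 ] F [ 0.37  0.5  -4.58] M [ 0.06 -0.02 -0.01] w 0.133 gf 59.5 yaw -1.52
shift [0.0021 0.0005 0.0005] turn [ 0.11 -0.01 -0.12]
```

Request:
{"api": "arm_command", "payload": {
  "commands": [0, 0.001, 0, 0, 0, 0, 0.0, 0, 0.002, 0, 0, 0, 0, 0.0, 0, 0.003, 0, 0, 0, 0, 0.0, 0, 0.004, 0, 0, 0, 0, 0.0, 0, 0.005, 0, 0, 0, 0, 0.0, 0, 0.006, 0, 0, 0, 0, 0.0, 0, 0.006, 0, 0, 0, 0, 0.0, 0, 0.006, 0, 0, 0, 0, 0.0]
}}

```text
t: 14.45
eef_pos: [0.6305, -0.0718, 0.0371]
tool_rot: [0.001, 0.716, 0.698, 0.001]
contact_force: [0.6, 0.4, -4.2]
gripper_width: 0.134
grasp_force: 59.5
```

```bash
python3 -c "
from h import *
go([.63,-.0696,.0365],-1.4)"
```

```text
t 14.45 pos [ 0.6305 -0.0718  0.0371] F [ 0.59  0.41 -4.22] M [ 0.01 -0.06 -0.06] w 0.134 gf 59.5 yaw -1.52
shift [ 0.0022 -0.0005  0.0006] turn [ 0.11 -0.01 -0.12]
```

Request:
{"api": "arm_command", "payload": {
  "commands": [0, 0.001, 0, 0, 0, 0, 0.0, 0, 0.002, 0, 0, 0, 0, 0.0, 0, 0.003, 0, 0, 0, 0, 0.0, 0, 0.004, 0, 0, 0, 0, 0.0, 0, 0.005, 0, 0, 0, 0, 0.0, 0, 0.006, 0, 0, 0, 0, 0.0, 0, 0.006, 0, 0, 0, 0, 0.0, 0, 0.006, 0, 0, 0, 0, 0.0]
}}

```text
t: 15.25
eef_pos: [0.6362, -0.072, 0.0369]
tool_rot: [0.0, 0.716, 0.698, 0.001]
contact_force: [-2.3, -0.6, -5.6]
gripper_width: 0.132
grasp_force: 59.4
```

```bash
python3 -c "
from h import *
go([.636,-.0696,.0365],-1.4)
s=read_camera('scene')
b=cv2.resize(s['img'][190:330,230:350,::-1],(514,600),interpolation=cv2.INTER_CUBIC); cv2.imwrite('pics/s4.png',b)"
```

```text
t 15.25 pos [ 0.6362 -0.072   0.0369] F [-2.32 -0.64 -5.57] M [ 0.02  0.43 -0.02] w 0.132 gf 59.4 yaw -1.51
shift [ 0.0024 -0.0003  0.0004] turn [ 0.09 -0.01 -0.11]
```

View pics/s4.png

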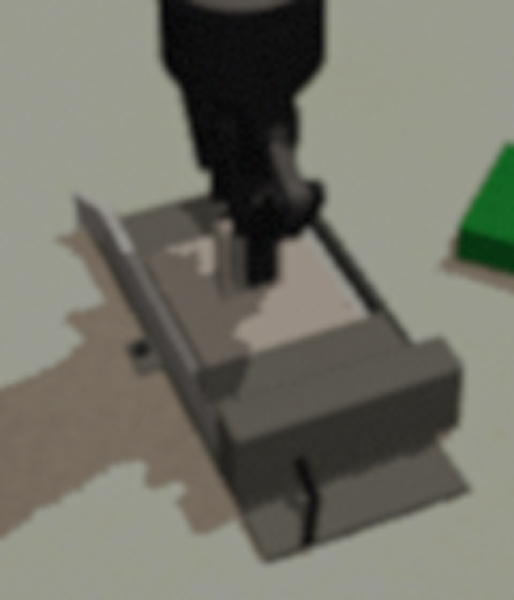

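The nose is under the roof and has met the sprung plate (Fx about -2 N). The catch is hidden behind the gripper. That was my last picture, so from here I go by force.

Request:
{"api": "arm_command", "payload": {
  "commands": [0, 0.001, 0, 0, 0, 0, 0.0, 0, 0.002, 0, 0, 0, 0, 0.0, 0, 0.003, 0, 0, 0, 0, 0.0, 0, 0.004, 0, 0, 0, 0, 0.0, 0, 0.005, 0, 0, 0, 0, 0.0, 0, 0.005, 0, 0, 0, 0, 0.0, 0, 0.005, 0, 0, 0, 0, 0.0]
}}

```text
t: 16.0
eef_pos: [0.6413, -0.0722, 0.0369]
tool_rot: [0.001, 0.716, 0.698, 0.001]
contact_force: [-3.2, 0.6, -4.4]
gripper_width: 0.132
grasp_force: 59.4
```

```bash
python3 -c "
from h import *
go([.641,-.0696,.0365],-1.4)"
```

```text
t 16.0 pos [ 0.6413 -0.0722  0.0369] F [-3.21  0.57 -4.36] M [ 0.05  0.9  -0.01] w 0.132 gf 59.4 yaw -1.52
shift [ 0.0025 -0.0003  0.0004] turn [ 0.09 -0.01 -0.12]
```

Request:
{"api": "arm_command", "payload": {
  "commands": [0, 0.0005, 0, 0, 0, 0, 0.0, 0, 0.001, 0, 0, 0, 0, 0.0, 0, 0.0015, 0, 0, 0, 0, 0.0, 0, 0.002, 0, 0, 0, 0, 0.0, 0, 0.0025, 0, 0, 0, 0, 0.0, 0, 0.003, 0, 0, 0, 0, 0.0, 0, 0.003, 0, 0, 0, 0, 0.0]
}}

```text
t: 16.7
eef_pos: [0.6443, -0.0722, 0.037]
tool_rot: [0.001, 0.716, 0.698, 0.001]
contact_force: [-4.7, 0.2, -5.3]
gripper_width: 0.13
grasp_force: 59.3
```

```bash
python3 -c "
from h import *
go([.645,-.0696,.0365],-1.4)"
```

```text
t 16.7 pos [ 0.6443 -0.0722  0.037 ] F [-4.74  0.22 -5.31] M [ 0.09  1.14 -0.09] w 0.13 gf 59.3 yaw -1.52
shift [0.0027 0.0006 0.0005] turn [ 0.1  -0.01 -0.12]
```

Request:
{"api": "arm_command", "payload": {
  "commands": [0, 0.0005, 0, 0, 0, 0, 0.0, 0, 0.001, 0, 0, 0, 0, 0.0, 0, 0.001, 0, 0, 0, 0, 0.0, 0, 0.001, 0, 0, 0, 0, 0.0]
}}

```text
t: 17.1
eef_pos: [0.6452, -0.0722, 0.037]
tool_rot: [0.0, 0.716, 0.698, 0.001]
contact_force: [-4.2, 0.5, -5.3]
gripper_width: 0.13
grasp_force: 59.4
```

Request:
{"api": "arm_command", "payload": {
  "commands": [0, 0.0005, 0, 0, 0, 0, 0.0, 0, 0.001, 0, 0, 0, 0, 0.0, 0, 0.001, 0, 0, 0, 0, 0.0, 0, 0.001, 0, 0, 0, 0, 0.0]
}}

```text
t: 17.5
eef_pos: [0.6458, -0.0722, 0.037]
tool_rot: [0.0, 0.716, 0.698, 0.0]
contact_force: [-5.7, 0.4, -2.6]
gripper_width: 0.127
grasp_force: 59.7
```

```bash
python3 -c "
from h import *
go([.645,-.0696,.0365],-1.4)"
```

```text
t 17.5 pos [ 0.6458 -0.0722  0.037 ] F [-5.69  0.38 -2.63] M [ 0.07  1.39 -0.05] w 0.127 gf 59.7 yaw -1.52
shift [ 0.0026 -0.0009  0.0005] turn [ 0.04 -0.   -0.12]
```

Request:
{"api": "arm_command", "payload": {
  "commands": [0, 0.0005, 0.0005, 0, 0, 0, 0.0, 0, 0.0008, 0.001, 0, 0, 0, 0.0, 0, 0.0008, 0.001, 0, 0, 0, 0.0, 0, 0.0008, 0.001, 0, 0, 0, 0.0]
}}

```text
t: 17.9
eef_pos: [0.6459, -0.0723, 0.036]
tool_rot: [-0.0, 0.716, 0.698, -0.0]
contact_force: [-9.4, -0.6, -1.1]
gripper_width: 0.13
grasp_force: 60.2
```

Request:
{"api": "arm_command", "payload": {
  "commands": [0, -0.0015, 0, 0, 0, 0, 0.0, 0, -0.003, 0, 0, 0, 0, 0.0, 0, -0.0045, 0, 0, 0, 0, 0.0, 0, -0.0055, 0, 0, 0, 0, 0.0, 0, -0.0055, 0, 0, 0, 0, 0.0, 0, -0.0055, 0, 0, 0, 0, 0.0]
}}

```text
t: 18.5
eef_pos: [0.6418, -0.0722, 0.0362]
tool_rot: [0.001, 0.716, 0.698, 0.001]
contact_force: [-3.8, 0.4, -5.1]
gripper_width: 0.131
grasp_force: 59.6
```

```bash
python3 -c "
from h import *
go([.6415,-.0696,.0365],-1.4)"
```

```text
t 18.5 pos [ 0.6418 -0.0722  0.0362] F [-3.83  0.41 -5.09] M [-0.    0.95 -0.07] w 0.131 gf 59.6 yaw -1.52
shift [ 0.0026 -0.0003 -0.0003] turn [ 0.12 -0.01 -0.12]
```

Request:
{"api": "arm_command", "payload": {
  "commands": [0, -0.001, 0, 0, 0, 0, 0.0, 0, -0.002, 0, 0, 0, 0, 0.0, 0, -0.003, 0, 0, 0, 0, 0.0, 0, -0.003, 0, 0, 0, 0, 0.0, 0, -0.003, 0, 0, 0, 0, 0.0]
}}

```text
t: 19.0
eef_pos: [0.6403, -0.0721, 0.0366]
tool_rot: [0.002, 0.716, 0.698, 0.002]
contact_force: [4.9, 0.0, -8.1]
gripper_width: 0.13
grasp_force: 58.9
```

```bash
python3 -c "
from h import *
go([.639,-.0696,.0365],-1.4)"
```

```text
t 19.0 pos [ 0.6403 -0.0721  0.0366] F [ 4.94  0.   -8.13] M [-0.21 -1.09 -0.15] w 0.13 gf 58.9 yaw -1.53
shift [ 0.0025 -0.0014  0.0001] turn [ 0.3  -0.03 -0.13]
```

The force turned to +5 N on backing off, so the catch holds the pack. I'll relax, set it on the floor and release.

Request:
{"api": "arm_command", "payload": {
  "commands": [0, 0.001, 0.0003, 0, 0, 0, 0.0, 0, 0.0015, 0.0006, 0, 0, 0, 0.0, 0, 0.0015, 0.0008, 0, 0, 0, 0.0, 0, 0.0015, 0.0008, 0, 0, 0, 0.0],
  "force": 20
}}

```text
t: 19.4
eef_pos: [0.6405, -0.0721, 0.0358]
tool_rot: [0.001, 0.716, 0.698, 0.001]
contact_force: [0.3, -0.2, -0.2]
gripper_width: 0.132
grasp_force: 60.2
```

```bash
python3 -c "
from h import *
go([.641,-.0721,.0355],-1.4)"
```

```text
t 19.4 pos [ 0.6405 -0.0721  0.0358] F [ 0.33 -0.16 -0.16] M [-0.05 -0.2  -0.17] w 0.132 gf 60.2 yaw -1.52
shift [0.     0.0005 0.0003] turn [ 0.15 -0.01 -0.12]
```

Fz is near zero, so the pack rests on the floor and is unloaded. Opening the fingers.

Request:
{"api": "arm_command", "payload": {
  "commands": [0, 0, 0, 0, 0, 0, 0.2, 0, 0, 0, 0, 0, 0, 0.3, 0, 0, 0, 0, 0, 0, 0.35, 0, 0, 0, 0, 0, 0, 0.35, 0, 0, 0, 0, 0, 0, 0.35, 0, 0, 0, 0, 0, 0, 0.35]
}}

```text
t: 20.0
eef_pos: [0.6401, -0.072, 0.0352]
tool_rot: [0.001, 0.716, 0.698, 0.001]
contact_force: [1.1, 0.9, -0.4]
gripper_width: 0.349
grasp_force: 0.0
```

Request:
{"api": "arm_command", "payload": {
  "commands": [0, 0, -0.01, 0, 0, 0, 0.35, 0, 0, -0.03, 0, 0, 0, 0.35, 0, 0, -0.06, 0, 0, 0, 0.35, 0, 0, -0.1, 0, 0, 0, 0.35, 0, 0, -0.14, 0, 0, 0, 0.35, 0, 0, -0.14, 0, 0, 0, 0.35, 0, 0, -0.14, 0, 0, 0, 0.35]
}}

```text
t: 20.7
eef_pos: [0.6405, -0.0722, 0.177]
tool_rot: [0.002, 0.716, 0.698, 0.002]
contact_force: [-0.4, 1.0, -0.4]
gripper_width: 0.351
grasp_force: 0.0
```

Request:
{"api": "arm_command", "payload": {
  "commands": [-0.05, -0.02, 0, 0, 0, 0, 0.35, -0.1, -0.04, 0, 0, 0, 0, 0.35, -0.15, -0.06, 0, 0, 0, 0, 0.35, -0.2, -0.08, 0, 0, 0, 0, 0.35, -0.24, -0.1, 0, 0, 0, 0, 0.35, -0.24, -0.1, 0, 0, 0, 0, 0.35, -0.24, -0.1, 0, 0, 0, 0, 0.35]
}}

```text
t: 21.4
eef_pos: [0.531, -0.312, 0.1735]
tool_rot: [-0.001, 0.718, 0.696, -0.0]
contact_force: [0.0, 0.2, 0.7]
gripper_width: 0.354
grasp_force: 0.0
```

```bash
python3 - <<'E'
from h import *
go([.6,-.07,.17],0)
s=read_camera("scene"); s0=np.load("s1.npy",allow_pickle=True).item(); s2=np.load("scene0.npy",allow_pickle=True).item()
# catch region (pixels of catch arm in s1): compare grey with the start when the catch was down
k=120/514
for nm,c in(("now",s),("start",s2)):
    g=cv2.GaussianBlur(c["img"],(0,0),.7).mean(2)
    print(nm,[[int(g[int(190+y*k),int(230+x*k)]) for x in range(215,300,8)] for y in range(140,260,14)])
# rib top position
g=s["img"][:,:,:].astype(int); print("rib expected px",proj(s,[[.641,-.072,.07]]).round(1))
E
```

```text
t 21.4 pos [ 0.531  -0.312   0.1735] F [0.03 0.24 0.74] M [ 0.05  0.01 -0.05] w 0.354 gf 0.0 yaw -1.82
shift [0.2441 0.0613 0.0035] turn [-0.08 -0.02 -1.82]
now [[102, 112, 114, 115, 108, 104, 78, 33, 31, 104, 132], [118, 118, 126, 130, 133, 122, 74, 24, 30, 104, 133], [140, 122, 115, 127, 129, 133, 122, 62, 35, 89, 120], [138, 128, 115, 113, 129, 128, 122, 116, 64, 43, 60], [68, 59, 57, 79, 123, 129, 122, 109, 116, 68, 46], [49, 56, 65, 74, 89, 124, 128, 121, 96, 117, 116], [59, 77, 88, 105, 121, 131, 134, 132, 119, 118, 125], [90, 120, 129, 127, 118, 106, 94, 85, 88, 123, 132], [109, 76, 79, 79, 78, 78, 78, 77, 87, 123, 132]]
start [[98, 108, 110, 111, 105, 101, 74, 31, 29, 100, 128], [112, 113, 121, 126, 129, 118, 72, 23, 28, 101, 129], [136, 118, 111, 123, 125, 129, 118, 60, 34, 86, 115], [134, 125, 111, 109, 125, 123, 117, 113, 61, 41, 58], [66, 56, 55, 76, 118, 125, 118, 105, 112, 66, 43], [47, 55, 64, 72, 85, 119, 124, 117, 92, 112, 112], [48, 48, 48, 53, 66, 98, 122, 123, 104, 78, 92], [66, 51, 47, 47, 48, 61, 97, 103, 90, 66, 62], [76, 72, 66, 51, 48, 47, 50, 50, 48, 51, 54]]
rib expected px [[287.9 243. ]]
```

The catch's pixels match the start picture (catch down), with the pack just beyond its tip. Handing in.

```bash
python3 -c "
from h import *
print(hand_in())"
```

```text
the job is handed in; nothing more can be done
None
```

I slid the battery pack into the charging bay until the catch dropped behind it, released it and handed the job in; the hand-in returned no verdict. Backing off met about 5 N from the catch, and after release the catch's pixels matched the start picture (catch down). The highest force read between steps was about 9 N, against the plate's hard stop.

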